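# Reload the label printer

## Robot

A 6-joint arm with a two-finger parallel gripper is mounted at the origin on the work surface. World frame = base frame: x ahead of the robot, y to its left, z up, the work surface at z = 0. Lengths are in m, angles in rad, forces in N, time in s.
With the tool pointing down it reaches from about 0.375 to 0.975 m from the base axis. Payload 3.8 kg.
Tool frame: the origin (TCP) lies at the very end of the fingers, on their centre line; the grasp point (between the pads) lies 19 mm behind it; z points along the fingers, y is the line along which they close (so a half turn about z gives the same grasp; the last joint's range is limited). The gripper opens to 85 mm and grips with 20 to 120 N. Pads are 22 mm wide; open, the fingers measure 114 mm over their backs; the gripper's body (76 mm by 85 mm) begins 54 mm behind the grasp point. The pads swing forward as they close: fully open they stand 13 mm farther back than shut.
Start: joints at [1.17, 0.264, 1.604, -0, 1.274, -0.037], TCP at [0.24, 0.631, 0.231] pointing down, gripper open.
Joint ranges: [-2.63, 2.63], [-0.94, 2.18], [0.31, 2.57], [-1.31, 4.45], [0, 2.66], [-2.55, 2.55]. Speed limits (rad/s): [2.57, 2.57, 3.14, 3.14, 3.14, 3.14].

## Interface

Orientations are given as a rotation vector (axis times angle).
In Python, from workcell import bot, vision gives the robot as it stands. The module is installed in compiled form; this text tells all that it offers.
- The arm moves only by the tool play_rows, never from a script. Its argument "moves" is a list that holds one entry, the list of rows, each a list of 7 numbers: the turn, a rotation vector about the tool's x, y, z as a fraction of full scale, then the shift along the tool's x, y, z as a fraction of full scale, then the finger opening in mm, from 0 to 85.4. In form: [[[ax, ay, az, x, y, z, jaw], ...]]. A call has 1 to 5 rows; each row shifts and turns the commanded pose from where the row before left it, along the tool's axes as they then stand; what a row does not reach is not made up. Full scale, the value 1, is 0.1 m for a shift and 0.5 rad for a turn. A row lasts 1/12 s, in which the tool goes at most 41.7 mm and 7.16 degrees, less where a joint would pass 70% of its speed; a pose out of reach is approached as far as the arm can. A call with a number of a shift or a turn outside -1 to 1 is refused whole. A call with a gripper value outside its range is refused whole. The fingers move at their own pace and stop on an object; "newtons" is the grip in N (left out, the last holds). Time passes only in rows, so rows that do not move let the fingers close. It gives the time, the measured TCP pose, the force, the opening and the grip force at its end, in the units of the state.
- bot.read_state(): the state, without advancing time (a new reading comes with each control period).
- vision.read_camera(name): name is "side" or "top"; returns a dict with "image" (400x640x3 uint8, red, green, blue), "depth" (400x640 float32, m along the optical axis (not along the pixel's ray), 0 where there is no reading), "K" (3x3 intrinsics, pixels), "dist" ([k1, k2, p1, p2, k3] as OpenCV has them; the pictures are not rectified), "R" (3x3) and "t" (3): a world point X has camera coordinates R X + t. Camera axes: x right, y down, z forward; pixel columns grow to the right and rows downward; lengths in m; the calibration is good to about 2 mm. A picture is of the moment at which its call begins.
- bot.finish_job(): hands the job in; it is judged then, once.
The state is a dict: "time": time; "q": joint angles; "joint_vel": joint speeds; "joint_torque": joint torques, N m; "tool_pos": TCP position; "tcp_rot": TCP orientation; "wrist_force": force on the tool from outside, world axes, zero at the start; "torque": the same for the moment, N m; "width": opening from 0.0 (shut) to 1.0 (fully open); "grip_force": force on a finger pad.
Only numpy, scipy, OpenCV 4.12 (cv2) and the standard library are available. Lean on these libraries where they do the work, as an engineer would, in place of code of your own. Each camera call takes 0.05 s, during which the arm holds its last target. There are 200 camera calls.

## Task

Reload the label printer: lift the label roll with the yellow band out of the blue tote and lower it, without dropping it, onto the two rollers in the printer's open well, its axis along the rollers, between the two green guides. Then press the cover fully shut, and only after that swing the orange latch over it until it rests fully home in its catch. Leave the other two rolls in their places in the tote, and do not shift or knock over the yellow-capped sauce bottle standing nearby.

Things in the scene. Friction and masses are not known exactly. Their poses are not given: they have to be found in the camera images.
- roll_yellow: a roll of white paper labels with a yellow band round its middle, lying on its curved side: 80 mm in diameter, 50 mm wide, 0.15 to 0.3 kg. Origin at the roll's centre; its x axis is the roll's own axis (horizontal), y and z turn with the roll. The one to load. It starts in one of the tote's three cells; grip it across its 50 mm width (flat end faces)
- roll_red: a roll of white paper labels with a red band round its middle, lying on its curved side: 80 mm in diameter, 50 mm wide, 0.15 to 0.3 kg. Origin at the roll's centre; its x axis is the roll's own axis (horizontal), y and z turn with the roll. Stays in the tote
- roll_green: a roll of white paper labels with a green band round its middle, lying on its curved side: 80 mm in diameter, 50 mm wide, 0.15 to 0.3 kg. Origin at the roll's centre; its x axis is the roll's own axis (horizontal), y and z turn with the roll. Stays in the tote
- tote: blue open tote, fixed, 168 (x) by 289 (y) by 60 mm high, walls 4, floor 5 mm; origin under its centre. Two 48 mm high dividers make three cells along y (centres -95, 0, 95 mm), each 160 mm long in x, 91 wide. In each cell a roll rests on two ribs, axis along the tote's x, centre 51 mm above the table and within 15 mm of the cell's middle in x; its top is 31 mm above the walls
- printer: white label printer, fixed; origin on the table under the well's centre. Case: x -77 to 77, y -150 to 60 mm. Open well, inside 130 (x) by 100 mm (y), rim at z 115, floor at z 20 mm. In it two steel rollers along x and two green guides at x = -38 and 38 mm, 6 thick, 70 mm clear between, tops at z 45. Keypad deck (y -150 to -60, z 106) carries latch and catch. Cover hinged at y = 60 mm
- roll_seat (a point): where the roll's centre lies when it rests on both rollers, midway between the guides: on the printer's z axis, 66 mm above the table, so the roll's top is 9 mm below the rim; axes as the printer's. The roll's axis lies along x (either way round)
- cover (a joint): hinge of the printer's cover, rad: 0 = shut flat on the rim, grows as it opens, stop at 2.05; at 1.57 it stands upright, beyond that it leans away from the well. It starts wide open. Stiff hinge: it stays where it is left and takes 1 to 2 N at its edge to move either way
- cover_hinge (a point): middle of the cover's hinge line, at the underside of the cover: 60 mm along the printer's y from the well's centre, 115 mm above the table; the hinge line is along the printer's x. The point turns with the cover: its -y axis points from the hinge to the free edge, its z axis out of the cover's outer face (up when shut)
- cover_edge (a point): middle of the free edge of the dark grey cover, on its outer face. The cover is a plate 140 mm wide along the hinge, 120 mm from hinge to this edge, 12 mm thick; a green tab 44 mm wide, 12 mm thick sticks out 25 mm beyond the edge. When shut its outer face is 127 mm above the table. Axes as cover_hinge
- latch (a joint): orange latch bar, swings level about an upright pivot, rad: 0 = closed, at its stop, along the printer's x over the cover's green tab, its end in the dark metal catch; grows as it opens, clockwise seen from above, to 1.75; at 1.57 it points along the printer's -y over the deck. Starts open. Moves with under 1 N at the knob, stays where left
- latch_pivot (a point): on the latch's pivot axis at the bar's underside, 129 mm above the table, at x = -60, y = -78 mm in the printer's frame; it turns with the latch, x axis along the bar. The bar is 16 mm wide, 9 mm thick and ends 132 mm from the pivot
- latch_knob (a point): centre of the top of the latch's knob, an upright orange round pin 20 mm in diameter, 80 mm from the pivot along the bar; its top is 179 mm above the table and it stands 41 mm above the bar
- bottle_a: a loose, full, dark green, yellow-capped sauce bottle standing upright, 68 mm across and 200 mm tall; origin at the centre of its underside. A bystander beyond the tote and the printer
Not all that is in view belongs to the job. What is shaped like the roll_yellow but black is not meant.

How it is judged:
By the outcome, as a careful person would: the job done as asked, in the order asked, and still so for the second after the job is handed in, with the robot touching nothing.
It also fails if it takes over 64 s, if anything falls off the work surface, if the arm or the gripper's body presses on something with over 40 N, if the wrist force passes 120 N, or if a joint passes its speed limit or range.

## Working session

There is one attempt and no reset: what is moved stays moved. The work goes in short steps, Python scripts to look and compute and a tool call to move; the robot and the scene stay as the last step left them, time stands still between calls to the robot, and variables do not carry over. Pictures are saved under pics/ and viewed, at most 10 in all, crops included, and the job is handed in when it is done.

Besides the shell and the picture viewer there is one more tool, called after "Emit:" as name(argument=value, ...), one argument or row to a line, values as JSON. play_rows: Moves the arm, as the interface text tells. Its arguments: {"type":"object","properties":{"moves":{"type":"array","items":{"type":"array","items":{"type":"array","items":{"type":"number"}}}},"newtons":{"type":"number"}},"required":["moves"]}

```bash
mkdir -p pics
python3 - <<'E'
from workcell import bot, vision
import cv2,pickle,numpy as np
print(bot.read_state())
d={}
for n in("top","side"):
    c=vision.read_camera(n);d[n]=c
    cv2.imwrite(f"pics/{n}0.png",c["image"][:,:,::-1]);print(n,c["K"].tolist(),c["dist"],c["R"].tolist(),c["t"])
pickle.dump(d,open("d0.pkl","wb"))
E
```

```text
{'time': 0.0, 'q': array([ 1.17011559e+00,  2.64778968e-01,  1.60540902e+00,  2.83065084e-05,
        1.27369084e+00, -3.69090402e-02]), 'joint_vel': array([ 0.00133456,  0.00276493, -0.0008105 ,  0.00140632,  0.00023055,
        0.00038214]), 'joint_torque': array([-2.47832386e-04, -5.15150821e+01, -3.67293191e+01,  2.04320349e-05,
        1.36840035e-02,  1.30503608e-06]), 'tool_pos': array([0.23987356, 0.63014215, 0.22992572]), 'tcp_rot': array([-0.56818379, -3.08925166,  0.00349569]), 'wrist_force': array([ 0.45866157,  0.52570227, -0.22139148]), 'torque': array([-0.01440326,  0.02272939, -0.03374569]), 'grip_force': 0.0, 'width': 0.995328289555949}
top [[402.23481898829095, 0.0, 315.13125084239726], [0.0, 402.23481898829095, 201.09116048290034], [0.0, 0.0, 1.0]] [-0.06640612  0.          0.          0.          0.        ] [[-0.021230498975546717, -0.9996863190403747, 0.013286438076310681], [-0.9939671972659432, 0.019675003347072412, -0.10789858665700187], [0.10760333021117502, -0.015497024449842434, -0.9940731188200725]] [0.00121462 0.60936635 0.96215976]
side [[376.10135560425965, 0.0, 321.2057284027596], [0.0, 376.10135560425965, 197.07730336068477], [0.0, 0.0, 1.0]] [-0.07982335  0.          0.          0.          0.        ] [[0.9703056423689774, -0.24175041252672028, -0.00798112962470722], [-0.17830732581718636, -0.692591312977781, -0.6989447551470984], [0.1634425218443767, 0.6796131335038149, -0.7151311284109203]] [-0.57667043  0.20672591  0.74048442]
```

View pics/top0.png

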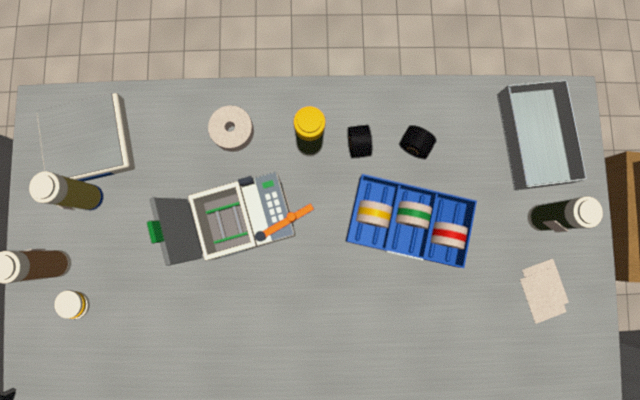

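View pics/side0.png

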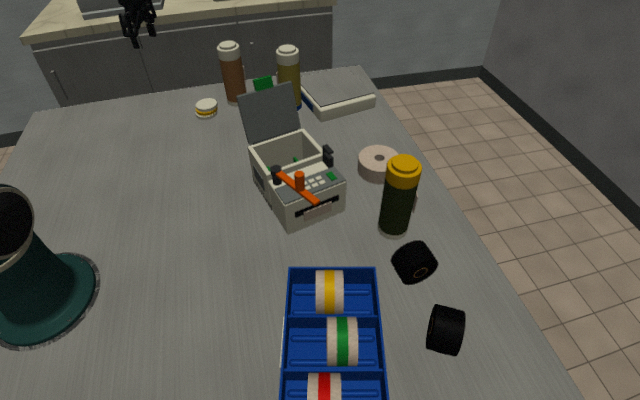

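Candidates for the yellow-banded roll (top view): the roll in the tote at (375,213); the jar with the yellow stripe at (71,304); the plain roll at (230,127); the green-banded roll at (414,214) and the red-banded one at (450,236); and the black rolls at (360,141) and (418,141). I choose (375,213), white with a yellow band in the tote's end cell. The sauce bottle is at (310,125). The printer is at about (235,220), with its cover leaning left and the latch pivot at (261,236).

```bash
cat > h.py <<'E'
import numpy as np,cv2,pickle
from scipy.spatial.transform import Rotation as Rn
def rays(c,px):
    u=cv2.undistortPoints(np.array(px,float).reshape(-1,1,2),c["K"],c["dist"])[:,0]
    d=np.c_[u,np.ones(len(u))]
    return -c["R"].T@c["t"], d@c["R"]      # origin, world dirs with unit optical depth
def onplane(c,px,z):
    o,d=rays(c,px); return o+d*((z-o[2])/d[:,2])[:,None]
def cloud(c):
    v,u=np.mgrid[:400,:640]; o,d=rays(c,np.c_[u.ravel(),v.ravel()])
    P=o+d*c["depth"].reshape(-1,1); P[c["depth"].ravel()==0]=np.nan
    return P.reshape(400,640,3)
def proj(c,X):
    return cv2.projectPoints(np.array(X,float).reshape(-1,1,3),cv2.Rodrigues(c["R"])[0],c["t"],c["K"],c["dist"])[0][:,0]
def hsv(c): return cv2.cvtColor(c["image"],cv2.COLOR_RGB2HSV)
def rect(P):
    (cx,cy),(w,h),a=cv2.minAreaRect((P[:,:2]*1000).astype(np.float32)); return cx,cy,w,h,a
E
python3 - <<'E'
from h import *
d=pickle.load(open("d0.pkl","rb"))
for n in d:
    c=d[n];P=cloud(c);H=hsv(c);z=P[...,2]
    if n=="top":
        lim=(slice(165,280),slice(335,490));
    else: lim=(slice(255,400),slice(270,400))
    b=np.zeros((400,640),bool);b[lim]=1
    blue=b&(H[...,0]>100)&(H[...,0]<125)&(H[...,1]>130)
    print(n,"tote rect",rect(P[blue&(z>.05)&(z<.066)]))
    for nm,lo,hi in(("yellow",20,32),("green",50,85),("red",0,6)):
        m=b&(H[...,0]>=lo)&(H[...,0]<=hi)&(H[...,1]>130)&(z>.06)
        Q=P[m]
        if len(Q)<5: continue
        # fit centre: band top
        print(nm,len(Q),Q.mean(0).round(4),"zmax",np.percentile(Q[:,2],95).round(4),rect(Q))
    w=b&(H[...,1]<70)&(z>.055)&(z<.11)
    k,lab,st,ce=cv2.connectedComponentsWithStats(w.astype(np.uint8))
    if n=="top":
        b=np.zeros((400,640),bool);b[165:275,180:305]=1
    else:
        b=np.zeros((400,640),bool);b[125:235,240:350]=1
    m=b&(z>.098)&(z<.119)
    m=cv2.morphologyEx(m.astype(np.uint8),cv2.MORPH_OPEN,np.ones((2,2)))>0
    print("case",rect(P[m]),"z med",np.median(z[m]))
    m=(H[...,0]>=5)&(H[...,0]<=12)&(H[...,1]>200)&b&(z>.12)
    m2=(H[...,0]>=3)&(H[...,0]<=12)&(H[...,1]>190)&(z>.12)
    mm=m2&(z<.148); print("bar",rect(P[mm]),P[mm].mean(0)); mm=m2&(z>.17);print("knob top",mm.sum(),P[mm].mean(0))
    m=(H[...,0]>=20)&(H[...,0]<=30)&(H[...,1]>180)&(z>.17);print("cap",P[m].mean(0))
    c["P"]=P
i=cv2.resize(d["top"]["image"][160:280,180:490,::-1],None,fx=2.5,fy=2.5,interpolation=cv2.INTER_CUBIC);cv2.imwrite("pics/crop1.png",i)
E
```

```text
top tote rect (554.4449462890625, -245.2657928466797, 288.0725402832031, 166.90708923339844, 75.76868438720703)
yellow 217 [ 0.5743 -0.1484  0.0844] zmax 0.0937 (573.3732299804688, -151.83128356933594, 75.65458679199219, 16.586273193359375, 74.79338836669922)
green 175 [ 0.5707 -0.2433  0.0843] zmax 0.093 (569.5398559570312, -246.71388244628906, 77.40998077392578, 13.278909683227539, 76.45582580566406)
red 216 [ 0.5197 -0.3248  0.0844] zmax 0.0931 (518.4397583007812, -329.5335998535156, 73.30327606201172, 16.736412048339844, 75.18548583984375)
case (569.0931396484375, 168.4356689453125, 149.20114135742188, 230.87794494628906, 14.088950157165527) z med nan
bar (556.181396484375, 54.94755554199219, 12.030784606933594, 107.55481719970703, 29.34859848022461) [0.54741087 0.07035843 0.13829965]
knob top 4 [0.56093006 0.04082886 0.17773356]
cap [7.58050365e-01 6.60895668e-04 1.96093597e-01]
side tote rect (585.5360717773438, -216.25390625, 265.11395263671875, 215.68077087402344, 75.6388931274414)
yellow 413 [ 0.5681 -0.165   0.0826] zmax 0.0915 (569.931396484375, -158.1383514404297, 65.82332611083984, 18.245222091674805, 75.3028793334961)
green 454 [ 0.565  -0.2597  0.0827] zmax 0.091 (566.847900390625, -251.89418029785156, 72.39493560791016, 16.19012451171875, 75.14307403564453)
red 314 [ 0.5177 -0.3247  0.0873] zmax 0.0916 (518.08154296875, -322.4134521484375, 43.05657958984375, 16.541040420532227, 75.12146759033203)
case (614.4119262695312, 226.2845458984375, 365.613037109375, 224.18380737304688, 52.39824295043945) z med nan
bar (555.2018432617188, 49.11652755737305, 17.077552795410156, 123.73528289794922, 29.000417709350586) [0.5570519  0.04426041 0.13618495]
knob top 77 [0.5145178  0.04614286 0.18322672]
cap [ 0.74090374 -0.00806035  0.19245761]
```

View pics/crop1.png

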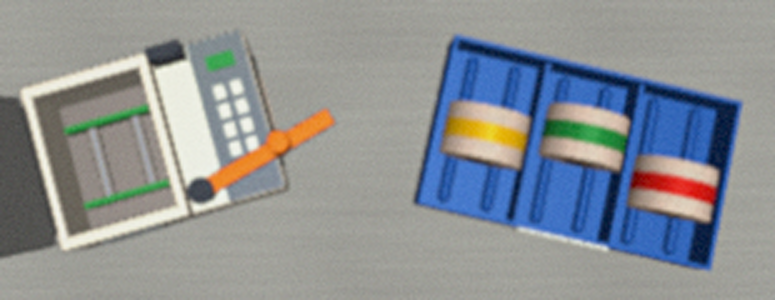

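Run:
```python
from h import *
d=pickle.load(open("d0.pkl","rb"))
c=d["top"];P=cloud(c);H=hsv(c);z=P[...,2]
b=np.zeros((400,640),bool);b[165:275,180:305]=1
white=b&(H[...,2]>170)&(H[...,1]<50)&(z>.112)&(z<.122)
k,lab,st,ce=cv2.connectedComponentsWithStats(white.astype(np.uint8));j=1+st[1:,4].argmax();print(st[1:,4])
m=(lab==j).astype(np.uint8)
cs,h=cv2.findContours(m,cv2.RETR_CCOMP,cv2.CHAIN_APPROX_NONE)
for q,hh in zip(cs,h[0]):
    if len(q)>60:
        Q=onplane(c,q[:,0],.115);print("hole" if hh[3]>=0 else "outer",len(q),rect(Q))
g=b&(H[...,0]>=50)&(H[...,0]<=80)&(H[...,1]>130)&(z<.07)
k,lab,st,ce=cv2.connectedComponentsWithStats(g.astype(np.uint8))
for j in range(1,k):
    if st[j,4]>20:
        q=np.argwhere(lab==j)[:,::-1];Q=onplane(c,q,.045);print("guide",st[j,4],rect(Q),Q.mean(0))
m=b&(H[...,2]<75)&(z>.125)&(z<.15)
q=np.argwhere(m)[:,::-1]
k,lab,st,ce=cv2.connectedComponentsWithStats(m.astype(np.uint8))
for j in range(1,k):
    if st[j,4]>10: print("dark",ce[j],st[j,4],P[lab==j].mean(0))
for n in d:
    c=d[n];P=cloud(c);H=hsv(c);z=P[...,2]
    m=(H[...,0]>=3)&(H[...,0]<=12)&(H[...,1]>190)
    q=np.argwhere(m)[:,::-1];q=q[(q[:,1]<260)]
    print(n,"orange px",len(q),q.min(0),q.max(0))
    m=(H[...,0]>=45)&(H[...,0]<=80)&(H[...,1]>130)&(z>.15)
    Q=P[m];print("tab",len(Q),Q.mean(0), np.percentile(Q,[5,95],axis=0).round(3).tolist())
    Vd=(H[...,2]<100)&(H[...,1]<40)&(z>.12)&(P[...,1]>.15)&(P[...,1]<.42)&(P[...,0]>.42)&(P[...,0]<.68)
    Q=P[Vd];print("cover",len(Q),np.percentile(Q,[2,50,98],axis=0).round(3).tolist())
    # tote-side: wall of bottle
```

```text
[922]
outer 226 (561.3369140625, 203.74807739257812, 152.0677032470703, 119.65177154541016, 15.182194709777832)
hole 203 (561.4207763671875, 203.71737670898438, 135.2294464111328, 109.53071594238281, 15.713768005371094)
guide 45 (599.6533813476562, 202.94021606445312, 5.081359386444092, 53.21125411987305, 14.933958053588867) [0.59976708 0.20331485 0.045     ]
guide 21 (588.7596435546875, 244.43560791015625, 5.3764142990112305, 23.033374786376953, 12.987261772155762) [0.5891554  0.24417343 0.045     ]
guide 53 (523.3641967773438, 196.9427032470703, 3.670126438140869, 80.37625885009766, 14.871153831481934) [0.52346518 0.19615844 0.045     ]
dark [246.8  182.35] 40 [0.64292806 0.14142828 0.13698468]
top orange px 22 [266 138] [443 235]
tab 246 [0.53343644 0.30367712 0.24463279] [[0.517, 0.296, 0.231], [0.551, 0.313, 0.253]]
cover 2026 [[0.476, 0.252, 0.124], [0.539, 0.28, 0.18], [0.605, 0.308, 0.225]]
side orange px 500 [ 1 30] [425 253]
tab 361 [0.37428963 0.23813145 0.24100804] [[0.057, -0.057, 0.155], [0.551, 0.606, 0.332]]
cover 2646 [[0.472, 0.25, 0.122], [0.535, 0.28, 0.175], [0.605, 0.309, 0.225]]
```

Emit:
play_rows(
  moves=[
    [[0,0,0.243,0,0,-0.08,85],[0,0,0.243,0,0,-0.08,85],[0,0,0.243,0,0,-0.08,85],[0,0,0.243,0,0,-0.08,85],[0,0,0.243,0,0,-0.08,85]],
  ],
  newtons=50,
)

```text
time: 0.52
tool_pos: [0.24, 0.6304, 0.2708]
tcp_rot: [1.475, 2.774, -0.002]
wrist_force: [-0.2, 0.2, -0.4]
width: 0.997
grip_force: 0.0
```

Emit:
play_rows(
  moves=[
    [[0,0,0.243,0,0,-0.08,85],[0,0,0.243,0,0,-0.08,85],[0,0,0.243,0,0,-0.08,85],[0,0,0.243,0,0,-0.08,85],[0,0,0.243,0,0,-0.08,85]],
  ],
)

```text
time: 0.93
tool_pos: [0.24, 0.6305, 0.3108]
tcp_rot: [2.237, 2.205, -0.002]
wrist_force: [0.1, -0.1, 0.4]
width: 0.996
grip_force: 0.0
```

Emit:
play_rows(
  moves=[
    [[0,0,0.243,0,0,-0.08,85],[0,0,0.243,0,0,-0.08,85],[0,0,0,0,0,0,85]],
  ],
)

```text
time: 1.18
tool_pos: [0.2404, 0.6314, 0.3288]
tcp_rot: [-2.484, -1.922, -0.003]
wrist_force: [-0.1, -0.6, 0.0]
width: 0.995
grip_force: 0.0
```

Emit:
play_rows(
  moves=[
    [[0,0,0,-0.281,0.216,0,85],[0,0,0,-0.281,0.216,0,85],[0,0,0,-0.281,0.216,0,85],[0,0,0,-0.281,0.216,0,85],[0,0,0,-0.281,0.216,0,85]],
  ],
)

```text
time: 1.6
tool_pos: [0.3099, 0.4661, 0.3261]
tcp_rot: [2.477, 1.931, -0.002]
wrist_force: [-0.3, -0.4, 0.7]
width: 0.994
grip_force: 0.0
```

Emit:
play_rows(
  moves=[
    [[0,0,0,-0.281,0.216,0,85],[0,0,0,-0.281,0.216,0,85],[0,0,0,-0.281,0.216,0,85],[0,0,0,-0.281,0.216,0,85],[0,0,0,-0.281,0.216,0,85]],
  ],
)

```text
time: 2.02
tool_pos: [0.3796, 0.3032, 0.3264]
tcp_rot: [2.478, 1.931, -0.001]
wrist_force: [1.0, -0.7, -0.7]
width: 0.995
grip_force: 0.0
```

Emit:
play_rows(
  moves=[
    [[0,0,0,-0.281,0.216,0,85],[0,0,0,-0.281,0.216,0,85],[0,0,0,-0.281,0.216,0,85],[0,0,0,-0.281,0.216,0,85],[0,0,0,-0.281,0.216,0,85]],
  ],
)

```text
time: 2.43
tool_pos: [0.4493, 0.1403, 0.3266]
tcp_rot: [-2.478, -1.931, 0.001]
wrist_force: [0.4, 0.3, 0.2]
width: 0.996
grip_force: 0.0
```

Emit:
play_rows(
  moves=[
    [[0,0,0,-0.281,0.216,0,85],[0,0,0,-0.281,0.216,0,85],[0,0,0,-0.281,0.216,0,85],[0,0,0,-0.281,0.216,0,85],[0,0,0,-0.281,0.216,0,85]],
  ],
)

```text
time: 2.85
tool_pos: [0.519, -0.0226, 0.3265]
tcp_rot: [-2.478, -1.93, 0.001]
wrist_force: [0.6, 0.9, 0.1]
width: 0.998
grip_force: 0.0
```

Emit:
play_rows(
  moves=[
    [[0,0,0,-0.281,0.216,0,85],[0,0,0,-0.281,0.216,0,85],[0,0,0,-0.281,0.216,0,85],[0,0,0,-0.281,0.216,0,85],[0,0,0,0,0,0,85]],
  ],
)

```text
time: 3.27
tool_pos: [0.576, -0.1567, 0.3254]
tcp_rot: [2.482, 1.924, -0.004]
wrist_force: [-0.0, -0.1, -0.7]
width: 0.993
grip_force: 0.0
```

Emit:
play_rows(
  moves=[
    [[0,0,0,0.038,-0.046,0.3,85],[0,0,0,0,0,0.35,85],[0,0,0,0,0,0.35,85],[0,0,0,0,0,0.35,85],[0,0,0,0,0,0.3,85]],
  ],
)

```text
time: 3.68
tool_pos: [0.5697, -0.1456, 0.159]
tcp_rot: [-2.477, -1.929, 0.002]
wrist_force: [0.2, 0.3, -0.4]
width: 0.995
grip_force: 0.0
```

Emit:
play_rows(
  moves=[
    [[0,0,0,0,0,0,85],[0,0,0,0,0,0,85]],
  ],
)

```text
time: 3.85
tool_pos: [0.5691, -0.1455, 0.1598]
tcp_rot: [-2.476, -1.926, 0.005]
wrist_force: [0.5, 0.1, 0.7]
width: 0.993
grip_force: 0.0
```

Emit:
play_rows(
  moves=[
    [[0,0,0,-0.053,0.049,0.15,85],[0,0,0,0,0,0.15,85],[0,0,0,0,0,0,85],[0,0,0,0,0,0,85]],
  ],
)

```text
time: 4.18
tool_pos: [0.5756, -0.1529, 0.1341]
tcp_rot: [2.48, 1.926, 0.002]
wrist_force: [0.4, 0.1, -0.4]
width: 0.999
grip_force: 0.0
```

Run:
```python
from workcell import bot, vision
import cv2
for i in range(3):
    s=bot.read_state();print(s["tool_pos"],s["q"])
    c=vision.read_camera(["top","side","side"][i])
    if i<2: a=c["image"] if i else None; b=c["image"]
    if i==0: t=c["image"][150:280,330:490]
import numpy as np
im=np.hstack([cv2.resize(t,(400,325)),cv2.resize(b[200:395,250:420],(350,325))])
cv2.imwrite("pics/g1.png",im[:,:,::-1])
```

```text
[ 0.57558787 -0.15285628  0.13411785] [-3.01427046e-01  1.92828950e-01  1.87759236e+00  5.84125013e-05
  1.06949961e+00 -5.13676472e-02]
[ 0.57610546 -0.15298605  0.13468144] [-3.01382256e-01  1.92370242e-01  1.87700868e+00  6.84717763e-05
  1.06915964e+00 -5.12280950e-02]
[ 0.57626142 -0.15303547  0.1348629 ] [-3.01382235e-01  1.92107433e-01  1.87695932e+00  6.55244409e-05
  1.06886553e+00 -5.10864088e-02]
```

View pics/g1.png

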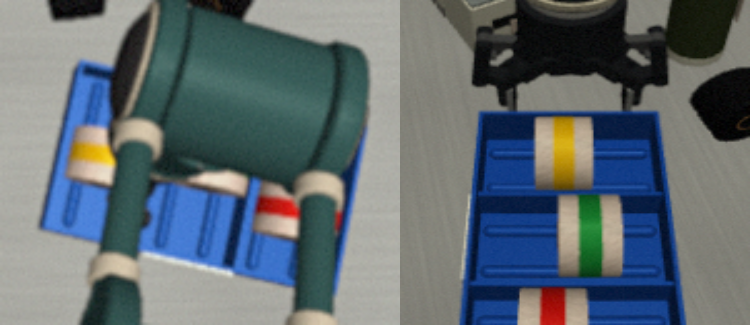

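Emit:
play_rows(
  moves=[
    [[0,0,0,0,-0.04,0.2,85],[0,0,0,0,0,0.25,85],[0,0,0,0,0,0.25,85],[0,0,0,0,0,0.2,85],[0,0,0,0,0,0,85]],
  ],
)

```text
time: 4.75
tool_pos: [0.568, -0.1508, 0.0391]
tcp_rot: [-2.478, -1.923, 0.006]
wrist_force: [-1.0, 0.0, -1.1]
width: 0.999
grip_force: 0.0
```

Emit:
play_rows(
  moves=[
    [[0,0,0,0,0,0,85],[0,0,0,0,0,0,85]],
  ],
)

```text
time: 4.92
tool_pos: [0.5724, -0.1522, 0.0442]
tcp_rot: [2.48, 1.925, 0.003]
wrist_force: [0.4, 0.4, 0.8]
width: 0.999
grip_force: 0.0
```

Emit:
play_rows(
  moves=[
    [[0,0,0,0,0,0.04,60],[0,0,0,0,0,0,40],[0,0,0,0,0,0,40],[0,0,0,0,0,0,40],[0,0,0,0,0,0,40]],
  ],
  newtons=50,
)

```text
time: 5.33
tool_pos: [0.5717, -0.152, 0.0395]
tcp_rot: [2.481, 1.925, 0.001]
wrist_force: [-1.0, 0.8, 5.4]
width: 0.582
grip_force: 51.5
```

Emit:
play_rows(
  moves=[
    [[0,0,0,0,0,0,40],[0,0,0,0,0,0,40],[0,0,0,0,0,0,40],[0,0,0,0,0,0,40]],
  ],
)

```text
time: 5.67
tool_pos: [0.5717, -0.152, 0.0395]
tcp_rot: [2.481, 1.925, 0.001]
wrist_force: [-1.4, 1.5, 5.4]
width: 0.577
grip_force: 51.6
```

Emit:
play_rows(
  moves=[
    [[0,0,0,0,0,-0.2,40],[0,0,0,0,0,-0.35,40],[0,0,0,0,0,-0.4,40],[0,0,0,0,0,-0.4,40],[0,0,0,0,0,-0.4,40]],
  ],
)

```text
time: 6.08
tool_pos: [0.5699, -0.1515, 0.214]
tcp_rot: [-2.481, -1.925, 0.002]
wrist_force: [1.0, -0.4, -2.3]
width: 0.579
grip_force: 52.4
```

Emit:
play_rows(
  moves=[
    [[0,0,0,0,0,-0.25,40],[0,0,0,0.1,0,0,40],[0,0,0,0,0,0,40]],
  ],
)

```text
time: 6.33
tool_pos: [0.5747, -0.1412, 0.2403]
tcp_rot: [2.48, 1.925, 0.005]
wrist_force: [0.4, -0.0, -1.5]
width: 0.58
grip_force: 52.5
```

Emit:
play_rows(
  moves=[
    [[0,0,0,0.33,-0.099,0,40],[0,0,0,0.33,-0.099,0,40],[0,0,0,0.33,-0.099,0,40],[0,0,0,0.33,-0.099,0,40],[0,0,0,0.33,-0.099,0,40]],
  ],
)

```text
time: 6.75
tool_pos: [0.5641, 0.0315, 0.2346]
tcp_rot: [-2.48, -1.923, 0.007]
wrist_force: [1.0, 0.2, -1.1]
width: 0.577
grip_force: 52.5
```

Emit:
play_rows(
  moves=[
    [[0,0,0,0.33,-0.099,0,40],[0,0,0,0.33,-0.099,0,40],[0,0,0,0.33,-0.099,0,40],[0,0,0,0.33,-0.099,0,40],[0,0,0,0.33,-0.099,0,40]],
  ],
)

```text
time: 7.17
tool_pos: [0.5571, 0.2033, 0.2345]
tcp_rot: [-2.48, -1.925, 0.009]
wrist_force: [0.6, 0.2, -1.3]
width: 0.577
grip_force: 52.5
```

Emit:
play_rows(
  moves=[
    [[0,0,-0.206,0,0,0,40],[0,0,-0.206,0,0,0,40],[0,0,-0.206,0,0,0,40],[0,0,-0.206,0,0,0,40],[0,0,-0.206,0,0,0,40]],
  ],
)

```text
time: 7.58
tool_pos: [0.5574, 0.2019, 0.2343]
tcp_rot: [-1.9, -2.497, 0.008]
wrist_force: [-0.3, -0.4, -1.2]
width: 0.58
grip_force: 52.5
```

Emit:
play_rows(
  moves=[
    [[0,0,0,0,0,0,40],[0,0,0,0,0,0,40],[0,0,0,0,0,0,40]],
  ],
)

```text
time: 7.83
tool_pos: [0.5584, 0.2019, 0.2363]
tcp_rot: [-1.912, -2.491, 0.004]
wrist_force: [0.2, 0.3, -1.8]
width: 0.58
grip_force: 52.5
```

Emit:
play_rows(
  moves=[
    [[0,0,0,0.01,0.034,0.3,40],[0,0,0,0,0,0.3,40],[0,0,0,0,0,0.3,40],[0,0,0,0,0,0.3,40],[0,0,0,0,0,0.25,40]],
  ],
)

```text
time: 8.25
tool_pos: [0.5612, 0.2035, 0.0905]
tcp_rot: [-1.912, -2.491, 0.003]
wrist_force: [-0.2, -0.4, -2.6]
width: 0.583
grip_force: 52.6
```

Emit:
play_rows(
  moves=[
    [[0,0,0,0,0,0.15,40],[0,0,0,0,0,0,40],[0,0,0,0,0,0,40],[0,0,0,0,0,0,40]],
  ],
)

```text
time: 8.58
tool_pos: [0.5634, 0.2043, 0.0793]
tcp_rot: [1.91, 2.493, 0.002]
wrist_force: [-0.5, 0.1, -1.5]
width: 0.578
grip_force: 52.4
```

Emit:
play_rows(
  moves=[
    [[0,0,0,0,-0.015,0.1,40],[0,0,0,0,0,0.08,40],[0,0,0,0,0,0,40],[0,0,0,0,0,0,40],[0,0,0,0,0,0,40]],
  ],
)

```text
time: 9.0
tool_pos: [0.561, 0.2037, 0.0604]
tcp_rot: [1.91, 2.494, 0.0]
wrist_force: [0.0, 0.8, -1.6]
width: 0.583
grip_force: 52.5
```

Emit:
play_rows(
  moves=[
    [[0,0,0,0,0,0.04,40],[0,0,0,0,0,0,40],[0,0,0,0,0,0,40]],
  ],
)

```text
time: 9.25
tool_pos: [0.5609, 0.2036, 0.0561]
tcp_rot: [-1.91, -2.494, 0.0]
wrist_force: [0.5, -0.0, -1.1]
width: 0.578
grip_force: 52.5
```

Emit:
play_rows(
  moves=[
    [[0,0,0,0,0,0.015,40],[0,0,0,0,0,0,40],[0,0,0,0,0,0,40]],
  ],
)

```text
time: 9.5
tool_pos: [0.561, 0.2037, 0.0548]
tcp_rot: [-1.91, -2.494, -0.0]
wrist_force: [-0.0, 0.0, -1.4]
width: 0.579
grip_force: 52.5
```

Emit:
play_rows(
  moves=[
    [[0,0,0,0,0,0.01,40],[0,0,0,0,0,0,40],[0,0,0,0,0,0,40]],
  ],
)

```text
time: 9.75
tool_pos: [0.5612, 0.2036, 0.0546]
tcp_rot: [1.91, 2.494, 0.0]
wrist_force: [-2.2, -1.4, 5.4]
width: 0.576
grip_force: 53.0
```

Run:
```python
from workcell import bot, vision
import cv2
c=vision.read_camera("side")["image"];cv2.imwrite("pics/p1.png",cv2.resize(c[80:240,220:380],(640,640))[:600,:,::-1])
print(bot.read_state()["wrist_force"])
```

```text
[-3.18498651 -1.51062695  5.66010422]
```

View pics/p1.png

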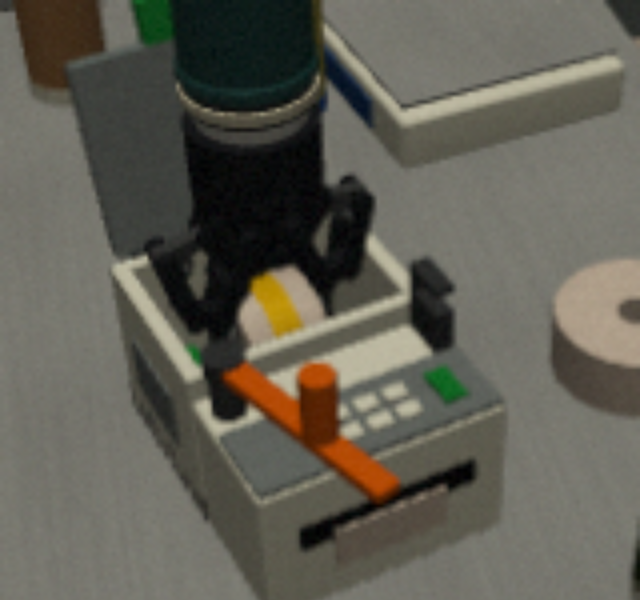

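The picture shows the roll in the well at about (285,305), band up and axis between the guides. The force confirms contact with the rollers, so I release and rise.

Emit:
play_rows(
  moves=[
    [[0,0,0,0,0,0,54],[0,0,0,0,0,0,58],[0,0,0,0,0,0,62],[0,0,0,0,0,0,64],[0,0,0,0,0,0,64]],
  ],
)

```text
time: 10.22
tool_pos: [0.561, 0.2037, 0.0536]
tcp_rot: [-1.91, -2.494, 0.0]
wrist_force: [0.5, -0.1, -0.5]
width: 0.748
grip_force: 0.0
```

Emit:
play_rows(
  moves=[
    [[0,0,0,0,0,0,64],[0,0,0,0,0,-0.05,64],[0,0,0,0,0,-0.1,64],[0,0,0,0,0,-0.2,64],[0,0,0,0,0,-0.3,64]],
  ],
)

```text
time: 10.63
tool_pos: [0.5587, 0.2029, 0.1173]
tcp_rot: [-1.908, -2.492, 0.007]
wrist_force: [0.4, -0.1, -1.3]
width: 0.747
grip_force: 0.0
```

Emit:
play_rows(
  moves=[
    [[0,0,0,0,0,-0.4,64],[0,0,0,0,0,-0.4,64],[0,0,0,0,0,-0.4,64],[0,0,0,0,0,-0.4,64],[0,0,0,0,0,-0.4,0]],
  ],
)

```text
time: 11.05
tool_pos: [0.5605, 0.2035, 0.3222]
tcp_rot: [1.909, 2.494, 0.002]
wrist_force: [0.4, 0.2, -1.0]
width: 0.621
grip_force: 0.0
```

Emit:
play_rows(
  moves=[
    [[0,0,0,0,0,-0.2,0],[0,0,0,0,0,0,0],[0,0,0,0,0,0,0],[0,0,0,0,0,0,0]],
  ],
)

```text
time: 11.38
tool_pos: [0.5604, 0.2035, 0.3383]
tcp_rot: [-1.909, -2.494, 0.001]
wrist_force: [0.2, -1.2, -0.6]
width: 0.037
grip_force: 0.0
```

Run:
```python
from workcell import bot, vision
from h import *
s=bot.read_state();print(s["tool_pos"],s["tcp_rot"],s["width"])
c=vision.read_camera("side");P=cloud(c);H=hsv(c);z=P[...,2]
cv2.imwrite("pics/p2.png",cv2.resize(c["image"][80:240,220:380],(600,600))[:,:,::-1])
o=np.array([.5614,.2037,0]);a=np.radians(15.15);X=np.array([np.cos(a),np.sin(a),0]);Y=np.array([-X[1],X[0],0])
def loc(Q): return np.c_[(Q-o)@X,(Q-o)@Y,Q[:,2]]
L=loc(P.reshape(-1,3)).reshape(P.shape)
b=(abs(L[...,0])<.065)&(abs(L[...,1])<.05)&(z>.06)&(z<.13)
y=b&(H[...,0]>20)&(H[...,0]<32)&(H[...,1]>120);print("band",y.sum(),L[y].mean(0),np.percentile(L[y],[3,97],axis=0).round(4).tolist())
t=(H[...,0]>=45)&(H[...,0]<=80)&(H[...,1]>130)&(abs(L[...,0])<.04)&(L[...,1]>.05)&(L[...,1]<.2)&(z>.18);print("tab",t.sum(),np.percentile(L[t],[3,50,97],axis=0).round(4).tolist())
```

```text
[0.56040537 0.20346963 0.33831685] [-1.90936377e+00 -2.49413822e+00  1.20021584e-03] 0.03727692666008676
band 121 [-0.00063542 -0.00840416  0.100445  ] [[-0.0096, -0.0278, 0.0934], [0.0083, 0.021, 0.1052]]
tab 216 [[-0.0228, 0.0962, 0.2276], [-0.0028, 0.1014, 0.2402], [0.0177, 0.1093, 0.2507]]
```

View pics/p2.png

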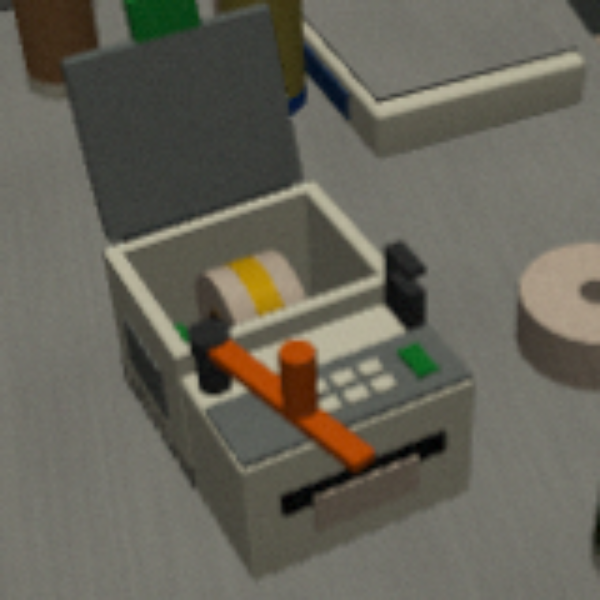

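The roll rests on the rollers (255,295), centred between the guides. Next I go behind the cover.

Emit:
play_rows(
  moves=[
    [[0,0,0,0.35,0,0,0],[0,0,0,0.35,0,0,0],[0,0,0,0.35,0,0,0],[0,0,0,0.35,0,0,0],[0,0,0,0.35,0,0,0]],
  ],
)

```text
time: 11.85
tool_pos: [0.5138, 0.3733, 0.3359]
tcp_rot: [-1.909, -2.493, 0.007]
wrist_force: [0.3, 0.0, 0.7]
width: 0.001
grip_force: 0.0
```

Emit:
play_rows(
  moves=[
    [[0,0,0,0,0,0.26,0],[0,0,0,0,0,0.26,0],[0,0,0,0,0,0.26,0],[0,0,0,0,0,0.26,0],[0,0,0,0,0,0.26,0]],
  ],
)

```text
time: 12.27
tool_pos: [0.5136, 0.3718, 0.2048]
tcp_rot: [-1.908, -2.494, 0.007]
wrist_force: [-0.1, -0.1, 0.0]
width: -0.001
grip_force: 0.0
```

Emit:
play_rows(
  moves=[
    [[0,0,0,0,0,0,0],[0,0,0,0,0,0,0],[0,0,0,0,0,0,0]],
  ],
)

```text
time: 12.52
tool_pos: [0.5154, 0.3726, 0.2089]
tcp_rot: [-1.91, -2.494, 0.001]
wrist_force: [0.2, 0.0, 0.0]
width: 0.003
grip_force: 0.0
```

Emit:
play_rows(
  moves=[
    [[0,0,0,-0.2,0,0,0],[0,0,0,-0.2,0,0,0],[0,0,0,-0.2,0,0,0],[0,0,0,-0.2,0,0,0],[0,0,0,-0.12,0,0,0]],
  ],
)

```text
time: 12.93
tool_pos: [0.5445, 0.2865, 0.2202]
tcp_rot: [1.906, 2.489, 0.026]
wrist_force: [1.4, 0.6, 3.3]
width: 0.002
grip_force: 0.0
```

Emit:
play_rows(
  moves=[
    [[0,0,0,-0.13,0,0,0],[0,0,0,-0.13,0,0,0],[0,0,0,-0.13,0,0.01,0],[0,0,0,-0.12,0,0.02,0],[0,0,0,0,0,0,0]],
  ],
)

```text
time: 13.35
tool_pos: [0.5529, 0.2321, 0.2052]
tcp_rot: [1.912, 2.493, -0.003]
wrist_force: [-0.9, -0.8, 0.5]
width: -0.002
grip_force: 0.0
```

Run:
```python
from workcell import bot, vision
from h import *
s=bot.read_state();o=np.array([.5614,.2037,0]);a=np.radians(15.15);X=np.array([np.cos(a),np.sin(a),0]);Y=np.array([-X[1],X[0],0])
p=s["tool_pos"];print((p-o)@X,(p-o)@Y,p[2],s["wrist_force"])
c=vision.read_camera("side")
cv2.imwrite("pics/p3.png",cv2.resize(c["image"][60:240,200:380],(600,600))[:,:,::-1])
```

```text
-0.0008230058835683454 0.0296270652893901 0.20521604425920653 [-0.88058184 -0.81011158  0.47146868]
```

View pics/p3.png

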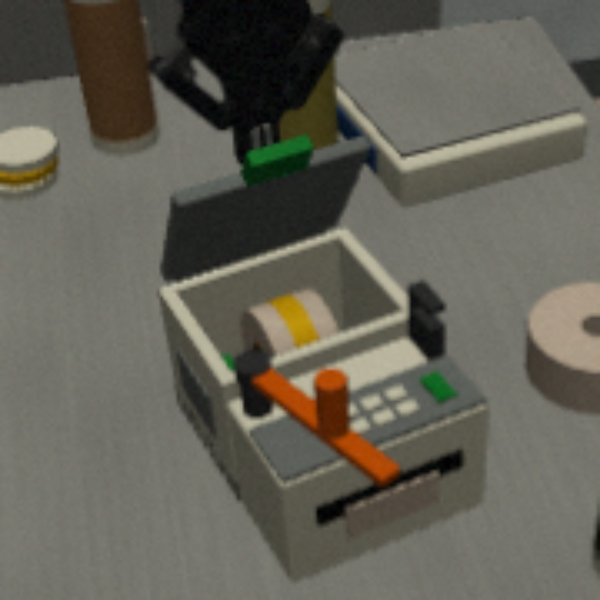

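The cover now leans over the well at about 60°, with its green tab at (278,158) and the fingers behind it. I continue along the arc.

Emit:
play_rows(
  moves=[
    [[0,0,0,-0.11,0,0.06,0],[0,0,0,-0.11,0,0.07,0],[0,0,0,-0.09,0,0.09,0],[0,0,0,-0.09,0,0.09,0],[0,0,0,-0.06,0,0.11,0]],
  ],
)

```text
time: 13.82
tool_pos: [0.5649, 0.1887, 0.1626]
tcp_rot: [1.91, 2.494, -0.001]
wrist_force: [-0.1, 0.3, 1.7]
width: 0.002
grip_force: 0.8
```

Emit:
play_rows(
  moves=[
    [[0,0,0,-0.06,0,0.11,0],[0,0,0,-0.04,0,0.1,0],[0,0,0,-0.03,0,0.1,0],[0,0,0,0,0,0.04,0],[0,0,0,0,0,0,0]],
  ],
)

```text
time: 14.23
tool_pos: [0.5675, 0.177, 0.1277]
tcp_rot: [-1.909, -2.494, 0.003]
wrist_force: [0.1, 0.6, 0.5]
width: 0.001
grip_force: 0.0
```

Emit:
play_rows(
  moves=[
    [[0,0,0,0,0,0,0],[0,0,0,0,0,0,0]],
  ],
)

```text
time: 14.4
tool_pos: [0.5678, 0.1777, 0.1284]
tcp_rot: [-1.909, -2.495, 0.001]
wrist_force: [-0.2, 0.4, -0.1]
width: 0.001
grip_force: 0.0
```

Press down until the force builds.

Emit:
play_rows(
  moves=[
    [[0,0,0,0,0,0.02,0],[0,0,0,0,0,0,0],[0,0,0,0,0,0,0]],
  ],
)

```text
time: 14.65
tool_pos: [0.5683, 0.1779, 0.1271]
tcp_rot: [1.909, 2.494, 0.001]
wrist_force: [1.2, 0.4, 0.9]
width: -0.001
grip_force: 0.7
```

Emit:
play_rows(
  moves=[
    [[0,0,0,0,0,0.015,0],[0,0,0,0,0,0,0],[0,0,0,0,0,0,0]],
  ],
)

```text
time: 14.9
tool_pos: [0.5684, 0.1779, 0.1269]
tcp_rot: [1.909, 2.494, 0.001]
wrist_force: [-3.0, 0.5, 8.3]
width: -0.001
grip_force: 4.2
```

Emit:
play_rows(
  moves=[
    [[0,0,0,0,0,0.01,0],[0,0,0,0,0,0,0],[0,0,0,0,0,-0.2,0],[0,0,0,0,0,-0.4,0],[0,0,0,0,0,-0.4,60]],
  ],
)

```text
time: 15.32
tool_pos: [0.566, 0.1771, 0.2228]
tcp_rot: [-1.907, -2.492, 0.007]
wrist_force: [1.3, -0.2, 0.3]
width: 0.129
grip_force: 0.0
```

Emit:
play_rows(
  moves=[
    [[0,0,0,0,0,-0.2,60],[0,0,0,0,0,0,60],[0,0,0,0,0,0,60],[0,0,0,0,0,0,60]],
  ],
)

```text
time: 15.65
tool_pos: [0.5673, 0.1774, 0.2432]
tcp_rot: [-1.909, -2.494, 0.002]
wrist_force: [-0.6, -0.9, -0.4]
width: 0.695
grip_force: 0.0
```

```bash
cat >> h.py <<'E'
o=np.array([.5614,.2037,0]);_a=np.radians(15.15);X=np.array([np.cos(_a),np.sin(_a),0]);Y=np.array([-X[1],X[0],0])
def loc(Q): Q=np.asarray(Q); return np.stack([(Q-o)@X,(Q-o)@Y,Q[...,2]],-1)
E
python3 - <<'E'
from workcell import bot, vision
from h import *
s=bot.read_state();print(loc(s["tool_pos"]),s["tcp_rot"],s["width"])
c=vision.read_camera("side");P=cloud(c);H=hsv(c);L=loc(P)
cv2.imwrite("pics/p4.png",cv2.resize(c["image"][60:240,200:380],(600,600))[:,:,::-1])
m=((H[...,0]>=3)&(H[...,0]<=13)&(H[...,1]>180)&(abs(L[...,0])<.15)&(L[...,1]<-.05)&(L[...,1]>-.25)&(L[...,2]>.12))
k=m&(L[...,2]>.15);print("knob",k.sum(),np.percentile(L[k],[3,50,97],axis=0).round(4).tolist())
q=np.argwhere(k)[:,::-1];print("px",q.min(0),q.max(0))
# top ellipse: upper part of knob blob, cast on z=.179; also axis column mid ray at top rows
top=q[q[:,1]<=q[:,1].min()+5];print(loc(onplane(c,top,.179)).mean(0))
r=m&(L[...,2]<.143);print("bar",rect(L[r]))
cv=(H[...,2]<110)&(H[...,1]<50)&(abs(L[...,0])<.06)&(abs(L[...,1]+.0)<.055)&(L[...,2]>.1)&(L[...,2]<.16)
print("cover z",cv.sum(),np.percentile(L[cv],[5,50,95],axis=0).round(4).tolist())
t=(H[...,0]>=45)&(H[...,0]<=80)&(H[...,1]>130)&(abs(L[...,0])<.03)&(L[...,1]>-.1)&(L[...,1]<-.05);print("tab",t.sum(),np.median(L[t],axis=0))
E
```

```text
[-0.00113801 -0.02691493  0.24321599] [-1.90909115e+00 -2.49376691e+00  1.96389854e-03] 0.6947106664668901
knob 135 [[-0.0518, -0.1667, 0.1522], [-0.0453, -0.1629, 0.1712], [-0.0367, -0.1494, 0.1784]]
px [295  47] [303 187]
[0.21675292 0.35864293 0.179     ]
bar (-45.958351135253906, -147.38111877441406, 17.596342086791992, 124.36100769042969, 14.650264739990234)
cover z 1469 [[-0.0539, -0.0498, 0.1236], [-0.0016, -0.003, 0.1251], [0.0535, 0.049, 0.1267]]
tab 237 [-0.00436057 -0.07158832  0.12504064]
```

View pics/p4.png

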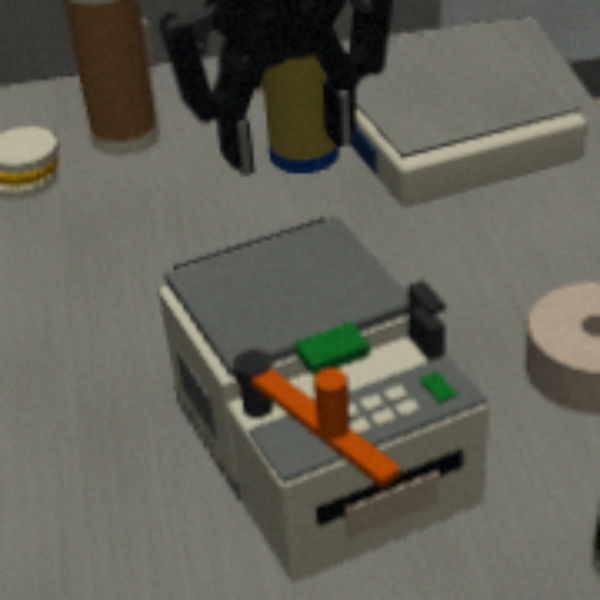

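The cover lies flat shut, with its green tab at (335,345), and the latch is still open with its knob at (332,385). Next is the grip on the knob.

Emit:
play_rows(
  moves=[
    [[0,0,0,-0.32,-0.1,0,60],[0,0,0,-0.32,-0.1,0,60],[0,0,0,-0.32,-0.1,0,60],[0,0,0,-0.32,-0.1,0,60],[0,0,0,0,0,0,60]],
  ],
)

```text
time: 16.12
tool_pos: [0.5612, 0.0385, 0.2417]
tcp_rot: [-1.914, -2.49, 0.008]
wrist_force: [0.1, -0.6, 1.2]
width: 0.704
grip_force: 0.0
```

Emit:
play_rows(
  moves=[
    [[0,0,0,0,0,0,60],[0,0,0,0,0,0.1,60],[0,0,0,0,0,0.1,60],[0,0,0,0,0,0,60],[0,0,0,0,0,0,60]],
  ],
)

```text
time: 16.53
tool_pos: [0.5616, 0.0447, 0.2221]
tcp_rot: [-1.906, -2.494, 0.004]
wrist_force: [-0.4, 0.4, 0.6]
width: 0.706
grip_force: 0.0
```

Run:
```python
from workcell import bot
from h import *
s=bot.read_state();print(loc(s["tool_pos"]),s["tcp_rot"],s["width"])
```

```text
[-0.04136695 -0.15355489  0.22213818] [-1.90585387 -2.49368195  0.00354072] 0.7058566867446795
```

Emit:
play_rows(
  moves=[
    [[0,0,0,-0.025,0,0.2,60],[0,0,0,0,0,0.2,60],[0,0,0,0,0,0.2,60],[0,0,0,0,0,0.14,60],[0,0,0,0,0,0,60]],
  ],
  newtons=25,
)

```text
time: 16.95
tool_pos: [0.5608, 0.0419, 0.1466]
tcp_rot: [-1.905, -2.492, 0.006]
wrist_force: [-0.2, -0.3, -0.8]
width: 0.701
grip_force: 0.0
```

Emit:
play_rows(
  moves=[
    [[0,0,0,0,0,0,60],[0,0,0,0,0,0,60],[0,0,0,0,0,0,35],[0,0,0,0,0,0,15],[0,0,0,0,0,0,15]],
  ],
)

```text
time: 17.37
tool_pos: [0.5643, 0.0413, 0.1516]
tcp_rot: [1.909, 2.493, 0.002]
wrist_force: [-0.0, -0.2, 0.1]
width: 0.282
grip_force: 0.0
```

Emit:
play_rows(
  moves=[
    [[0,0,0,0,0,0,15],[0,0,0,0,0,0,15],[0,0,0,0,0,0,15],[0,0,0,0,0,0,15]],
  ],
)

```text
time: 17.7
tool_pos: [0.5642, 0.0412, 0.1514]
tcp_rot: [1.909, 2.493, 0.002]
wrist_force: [-0.8, 0.6, 5.5]
width: 0.224
grip_force: 24.8
```

Run:
```python
from workcell import bot
from h import *
s=bot.read_state();p=loc(s["tool_pos"]);print(p,s["tcp_rot"],s["width"])
v=p[:2]-[-.06,-.078];print(np.linalg.norm(v),np.arctan2(-v[1],v[0]))
```

```text
[-0.03979105 -0.15758378  0.15140899] [1.90910608e+00 2.49337143e+00 1.77991518e-03] 0.22396845512072328
0.08210955567485852 1.3221194360886916
```

Emit:
play_rows(
  moves=[
    [[0,0,0,0.062,0.166,0,15],[0,0,0,0.086,0.134,0,15],[0,0,0,0.112,0.115,0,15],[0,0,0,0.131,0.09,0,15],[0,0,0,0,0,0,15]],
  ],
)

```text
time: 18.12
tool_pos: [0.6028, 0.0933, 0.151]
tcp_rot: [1.907, 2.496, -0.0]
wrist_force: [-1.6, -0.9, 6.4]
width: 0.222
grip_force: 25.3
```

Emit:
play_rows(
  moves=[
    [[0,0,0,0.148,0.062,0,15],[0,0,0,0.116,0.027,0,15],[0,0,0,0.06,0.005,0,15],[0,0,0,0,0,0,15],[0,0,0,0,0,0,15]],
  ],
)

```text
time: 18.53
tool_pos: [0.6024, 0.1256, 0.1508]
tcp_rot: [1.908, 2.495, -0.002]
wrist_force: [-1.7, -1.8, 6.3]
width: 0.225
grip_force: 25.4
```

Run:
```python
from workcell import bot
from h import *
s=bot.read_state();p=loc(s["tool_pos"]);print(p,s["tcp_rot"],s["width"],s["wrist_force"])
v=p[:2]-[-.06,-.078];print(np.linalg.norm(v),np.arctan2(-v[1],v[0]))
```

```text
[ 0.01917418 -0.08610821  0.15080287] [ 1.90773788e+00  2.49539767e+00 -2.06207204e-03] 0.22505490877316006 [-1.6901842  -1.77554653  6.28385601]
0.07958827571951002 0.10205405916877731
```

Emit:
play_rows(
  moves=[
    [[0,0,0,0.04,0,0,15],[0,0,0,0.03,0,0,15],[0,0,0,0,0,0,15],[0,0,0,0,0,0,15]],
  ],
)

```text
time: 18.87
tool_pos: [0.6008, 0.1324, 0.1508]
tcp_rot: [1.909, 2.495, -0.001]
wrist_force: [-1.9, -3.1, 4.9]
width: 0.222
grip_force: 25.5
```

Emit:
play_rows(
  moves=[
    [[0,0,0,0.02,0,0,15],[0,0,0,0,0,0,15],[0,0,0,0,0,0,15]],
  ],
)

```text
time: 19.12
tool_pos: [0.6008, 0.1326, 0.1508]
tcp_rot: [1.907, 2.493, -0.003]
wrist_force: [-1.0, -8.1, 4.8]
width: 0.224
grip_force: 25.4
```

Emit:
play_rows(
  moves=[
    [[0,0,0,0.02,0,0,15],[0,0,0,0,0,0,15],[0,0,0,0,0,0,15]],
  ],
)

```text
time: 19.37
tool_pos: [0.6007, 0.1327, 0.1508]
tcp_rot: [1.905, 2.491, -0.006]
wrist_force: [1.3, -13.1, 5.2]
width: 0.223
grip_force: 25.4
```

Run:
```python
from workcell import bot
from h import *
s=bot.read_state();p=loc(s["tool_pos"]);print(p,s["width"],s["wrist_force"]@np.c_[X,Y])
```

```text
[ 0.01940564 -0.07881197  0.150797  ] 0.222980969431 [ -2.21584605 -13.00220177]
```

Emit:
play_rows(
  moves=[
    [[0,0,0,-0.02,0,0,15],[0,0,0,0,0,0,15],[0,0,0,0,0,0,32],[0,0,0,0,0,0,32],[0,0,0,0,0,0,32]],
  ],
)

```text
time: 19.78
tool_pos: [0.5999, 0.135, 0.1496]
tcp_rot: [-1.909, -2.493, 0.0]
wrist_force: [0.0, 0.3, -1.0]
width: 0.377
grip_force: 0.0
```

Emit:
play_rows(
  moves=[
    [[0,0,0,0,0,0,32],[0,0,0,0,0,-0.1,32],[0,0,0,0,0,-0.2,32],[0,0,0,0,0,-0.4,32],[0,0,0,0,0,-0.4,32]],
  ],
)

```text
time: 20.2
tool_pos: [0.5987, 0.1346, 0.2598]
tcp_rot: [-1.907, -2.492, 0.005]
wrist_force: [1.6, 0.4, 1.1]
width: 0.374
grip_force: 0.0
```

Emit:
play_rows(
  moves=[
    [[0,0,0,0,0,-0.3,32],[0,0,0,-0.3,0,0,32],[0,0,0,-0.3,0,0,32],[0,0,0,0,0,0,32],[0,0,0,0,0,0,32]],
  ],
)

```text
time: 20.62
tool_pos: [0.6162, 0.0757, 0.291]
tcp_rot: [1.912, 2.492, 0.001]
wrist_force: [-0.3, -0.1, -0.2]
width: 0.374
grip_force: 0.0
```

Run:
```python
from workcell import bot, vision
from h import *
s=bot.read_state();print(loc(s["tool_pos"]),s["wrist_force"],s["width"])
c=vision.read_camera("side");P=cloud(c);H=hsv(c);L=loc(P)
cv2.imwrite("pics/p5.png",cv2.resize(c["image"][60:400,200:480],(490,595))[:,:,::-1])
m=((H[...,0]>=3)&(H[...,0]<=13)&(H[...,1]>180)&(abs(L[...,0])<.15)&(L[...,1]<-.03)&(L[...,1]>-.25)&(L[...,2]>.12))
k=m&(L[...,2]>.155);print("knob",k.sum(),np.percentile(L[k],[3,50,97],axis=0).round(4).tolist())
print("bar",rect(L[m&(L[...,2]<.143)]*1))
cv=(H[...,2]<110)&(H[...,1]<50)&(abs(L[...,0])<.06)&(abs(L[...,1])<.055)&(L[...,2]>.1)&(L[...,2]<.16)
print("cover z",np.percentile(L[cv],[5,50,95],axis=0).round(4).tolist())
```

```text
[ 0.0194814  -0.13785604  0.29104362] [-0.30405897 -0.10423074 -0.21603643] 0.37389610700353354
knob 111 [[0.0084, -0.1484, 0.156], [0.0156, -0.0854, 0.1725], [0.0256, -0.0732, 0.3934]]
bar (6.170505523681641, -73.65591430664062, 35.68181610107422, 116.81804656982422, 86.6585464477539)
cover z [[-0.0548, -0.0485, 0.1236], [-0.0076, 0.0021, 0.1251], [0.0529, 0.0499, 0.1267]]
```

View pics/p5.png

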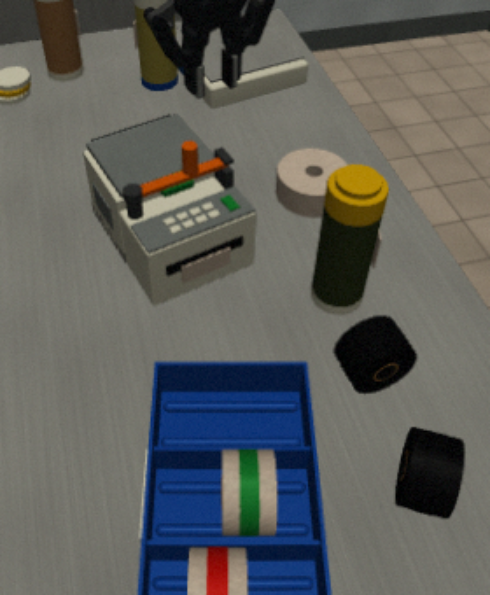

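The cover is shut and the latch bar runs over the tab into the catch at (225,165). The bottle stands at (350,240), the green and red rolls are in the tote, and the gripper is clear. I hand the job in.

```bash
python3 -c "
from workcell import bot
print(bot.finish_job())"
```

```text
the job is handed in; nothing more can be done
None
```

The yellow-banded roll is on the printer's rollers between the guides, the cover is pressed shut, the latch was then swung to its stop in the catch, and the job is handed in at about 21 s with the gripper clear; the verdict was not shown.

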